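# Start a clamp's star knob cleanly on its stud

## Task

The orange star knob of one dish clamp sits high on its stud, its thread not yet caught. Turn it backwards (anticlockwise seen from above) until the thread clicks and the knob drops down, then turn it forwards (clockwise) until it stops, and let go. Do not force it forwards while it still rides high, and leave the blue knob of the other clamp as it is.

Things in the scene. Friction and masses are not known exactly. Their poses are not given: they have to be found in the camera images.
- orange_knob_grip (a point): On the orange star knob's upright axis, at mid height of its four lobes (a cross seen from above): 48 mm across opposite lobes, each 14 mm wide, 20 mm high. x and y axes along the lobes, z up. Pinch two opposite lobe ends from above. 64 mm above the bench at first, 8 mm lower after the click. A 12 mm stud stands on the axis to 75 mm above the bench; all else within 50 mm is lower than 30 mm.
- orange_knob (a joint): Turn of the orange knob, rad, growing clockwise from above (forwards). Starts between 0.25 and 0.5; stops at -0.45 (fully back) and 0.85 (fully forward). From about -0.08 back to the stop it can drop past the thread's start (the click); then it turns forwards under the thread and is held down. Turned forwards undropped, it only rides on top. It turns with about 0.03 N m and stays put.
- orange_drop (a joint): How far the orange knob has dropped down its stud, m: about 0 while it rides high, 0.008 after the click. It falls by its own weight (about 1.4 N) when free to; a hand that holds it must go down the 8 mm with it. It needs about 0.0065 to pass under the thread.
- blue_knob (a joint): Turn of the other clamp's blue star knob, rad, 0 at the start; leave it alone. Same shape, already seated (lobes' middle 56 mm above the bench), turns easily. Each clamp: aluminium plate 135 x 80 x 10 mm fixed to the bench, a steel strap (top 29 mm above the bench) over a petri dish (top 25 mm), the knob on a stud 30 mm from the plate's middle.

How it is judged:
On the way, in this order (a step that is already met when the one before it is completed fails the run):
1. the orange knob has been turned back to the click and has dropped more than 6 mm (value of joint orange_drop above 0.006 m and value of joint orange_knob below 0.1 rad), for 0.1 s.
2. the orange knob, still down, is turned forwards to within 0.2 rad of its stop (value of joint orange_drop above 0.006 m and value of joint orange_knob above 0.65 rad), for 0.1 s.
At the end, for the whole second after the job is handed in: The orange knob is down on its thread (dropped more than 6 mm of 8) and turned forwards to more than 0.65 rad (its stop is at 0.85), at rest and released (all of step 2 and velocity of joint orange_knob between -0.1 and 0.1 rad/s); the robot touches nothing.
It fails at once if the orange knob is forced forwards past 0.7 rad while it still rides high (dropped less than 4 mm) (value of joint orange_knob above 0.7 rad and value of joint orange_drop below 0.004 m).
It fails at once if the blue knob is turned by more than 0.2 rad (value of joint blue_knob above 0.2 rad or value of joint blue_knob below -0.2 rad).
It also fails if it takes over 32 s, if anything falls off the work surface, if the arm or the gripper's body presses on something with over 40 N, if the wrist force passes 120 N, or if a joint passes its speed limit or range.

## Robot

A 6-joint arm with a two-finger parallel gripper is mounted at the origin on a cart in front of the work surface, level with it; the furniture and walls round the work are solid. World frame = base frame: x ahead of the robot, y to its left, z up, the work surface at z = 0. Lengths are in m, angles in rad, forces in N, time in s.
With the tool pointing down it reaches from about 0.375 to 0.75 m from the base axis. Payload 9 kg.
Tool frame: the origin (TCP) lies midway between the tips of the shut fingers; the grasp point (between the pads) lies 19 mm behind it; z points along the fingers, y is the direction in which the jaws open and shut (so a half turn about z gives the same grasp; the last joint's range is limited). The gripper opens to 85 mm and grips with 20 to 120 N. Pads are 22 mm wide; open, the fingers measure 114 mm over their backs; the gripper's body (76 mm by 85 mm) begins 54 mm behind the grasp point. The pads swing forward as they close: fully open they stand 13 mm farther back than shut.
Start: joints at [-0.218, 0.104, 0.097, 1.564, 0, 1.353], TCP at [0.6, 0, 0.231] pointing down, gripper open.
Joint ranges: [-2.99, 2.99], [-0.84, 1.86], [-1.1, 1.16], [-1.84, 2.11], [-1.51, 1.56], [-3.14, 3.14]. Speed limits (rad/s): [2.22, 2.22, 2.57, 3.14, 3.14, 3.14].

## Interface

Orientations are given as a unit quaternion [x, y, z, w].
In Python, from bench import manip, vision gives the robot as it stands.
- The arm moves only by the shell command python3 -m crank 'ROWS' [FORCE]. ROWS is JSON, a list of rows, each an object with "linear": the shift along the tool's x, y, z in m, a list of three; "twist": the turn about the tool's z in rad; "hand": the finger opening in m, from 0 to 0.0854. In form: [{"linear": [x, y, z], "twist": twist, "hand": hand}, ...]. A call has 1 to 10 rows; each row is the pose to reach, as a shift and turn from the pose commanded when the call began, along the tool's axes at that moment; what a row does not reach only later rows make up. A row lasts 1/12 s, in which the tool goes at most 41.7 mm and 7.16 degrees, less where a joint would pass 70% of its speed; a pose out of reach is approached as far as the arm can. A call with a gripper value outside its range is refused whole. The fingers move at their own pace and stop on an object; FORCE is the grip in N (left out, the last holds). Time passes only in rows, so rows that repeat a pose let the fingers close. It gives the time, the measured TCP pose, the force and the opening at its end, in the units of the state.
- manip.get_obs(): the state, without advancing time (a new reading comes with each control period).
- vision.camera(name): name is "scene" or "side" or "wrist"; returns the picture (480x640x3 uint8, blue, green, red); there is no depth.
- vision.camera_model(name): a dict with "intrinsics" (3x3 intrinsics, pixels), "origin" and "rotation" of the camera in the world; the wrist camera has in their place "mount" (4x4, takes a point from camera to tool coordinates, whose origin is the TCP and whose axes are the flange's). Camera axes: x right, y up, looking along -z (the intrinsics and any distortion apply to the point x, -y, -z); pixel columns grow to the right and rows downward; lengths in m; the calibration is good to about 2 mm. A picture is of the moment at which its call begins: read the wrist's pose just before it. camera_model takes no time and is no camera call.
- manip.close_job(): hands the job in, once; it reports no verdict.
Trained networks look in the newest picture that a camera, given by its name, has taken for a name from the list of things; names that differ only in an ending like _2 or _b are one class to them, and where a whole thing is asked for, a point or a joint stands for the part that bears it (a point fixed in the world has none). Each returns a list of dicts, best first, with "confidence" (0 to 1); they miss things now and then, are a little off and sometimes report something else, mostly with a low value. They report only what shows in the picture. A call takes as long as a camera call.
- vision.cut_out(camera, thing): "region" (480x640 bool, what is visible of it) and "rect" ([left, top, right, bottom] in pixels, round what is visible of it).
- vision.tip_of(camera, thing): "point" ([row, column] in pixels: a listed point, or the origin of a listed thing).
The state is a dict: "clock": time; "qpos": joint angles; "qvel": joint speeds; "effort": joint torques, N m; "position": TCP position; "ee_rot": TCP orientation; "contact_force": force on the tool from outside, world axes, zero at the start; "torque": the same for the moment, N m; "gripper_width": finger opening in m.
Only numpy, scipy, OpenCV 4.12 (cv2) and the standard library are available. Lean on these libraries where they do the work, as an engineer would, in place of code of your own. Each camera call takes 0.05 s, during which the arm holds its last target. There are 200 camera calls.

## Working session

There is one attempt and no reset: what is moved stays moved. The work goes in short steps, Python scripts to look and compute and a shell command to move; the robot and the scene stay as the last step left them, time stands still between calls to the robot, and variables do not carry over. Pictures are saved under pics/ and viewed, about 8 in all and at most 12, crops included, and the job is handed in when it is done.

```bash
mkdir -p pics; cat > h.py <<'E'
import numpy as np,cv2
from bench import manip,vision
from scipy.spatial.transform import Rotation as R
def cam(name,obs=None):
    m=vision.camera_model(name);K=np.array(m["intrinsics"])
    if "mount" in m:
        o=obs or manip.get_obs();T=np.eye(4);T[:3,:3]=R.from_quat(o["ee_rot"]).as_matrix();T[:3,3]=o["position"]
        T=T@np.array(m["mount"]);return K,T[:3,3],T[:3,:3],m
    return K,np.array(m["origin"]),np.array(m["rotation"]),m
def ray(c,row,col):
    K,o,Rm,m=c
    d=np.linalg.inv(K)@[col,row,1];d=Rm@(d*[1,-1,-1]);return o,d/np.linalg.norm(d)
def at_z(c,row,col,z):
    o,d=ray(c,row,col);return o+d*(z-o[2])/d[2]
E
python3 - <<'E'
from h import *
o=manip.get_obs();print({k:np.round(v,3).tolist() for k,v in o.items()})
ims=[]
for n in ["scene","side","wrist"]:
    o=manip.get_obs();im=vision.camera(n);c=cam(n,o)
    if n=="scene":print([k for k in c[3]],)
    ims.append(cv2.resize(im,(400,300)));cv2.imwrite(f"pics/{n}0.png",im)
    t=vision.tip_of(n,"orange_knob_grip")
    for d in t[:3]:print(n,d,at_z(c,*d["point"],0.064).round(4))
    for th in ["orange_knob","blue_knob"]:
        for d in vision.cut_out(n,th)[:2]:print(n,th,d["confidence"],d["rect"])
ims.append(ims[0]*0)
cv2.imwrite("pics/all.png",np.vstack([np.hstack(ims[:2]),np.hstack(ims[2:])]))
E
```

```text
{'clock': 0.0, 'qpos': [-0.218, 0.105, 0.096, 1.564, 0.0, 1.353], 'qvel': [-0.0, -0.0, -0.001, -0.001, 0.001, 0.001], 'effort': [0.001, -55.693, 50.364, 0.017, -0.0, -0.0], 'position': [0.6, 0.0, 0.231], 'ee_rot': [0.707, 0.707, -0.0, -0.001], 'contact_force': [0.364, 0.12, 0.161], 'torque': [0.006, -0.002, 0.044], 'gripper_width': 0.085}
['intrinsics', 'origin', 'rotation']Traceback (most recent call last):
  File "<stdin>", line 9, in <module>
  File "h.py", line 14, in at_z
    o,d=ray(c,row,col);return o+d*(z-o[2])/d[2]
        ~~~^^^^^^^^^^^
  File "h.py", line 12, in ray
    d=np.linalg.inv(K)@[col,row,1];d=Rm@(d*[1,-1,-1]);return o,d/np.linalg.norm(d)
                                     ~~^^~~~~~~~~~~~~
ValueError: matmul: Input operand 1 has a mismatch in its core dimension 0, with gufunc signature (n?,k),(k,m?)->(n?,m?) (size 3 is different from 4)
```

Rotation is apparently a quaternion.

```bash
sed -i 's/np.array(m\["rotation"\]),m/R.from_quat(m["rotation"]).as_matrix(),m/' h.py
python3 - <<'E'
from h import *
ims=[]
for n in ["scene","side","wrist"]:
    o=manip.get_obs();im=vision.camera(n);c=cam(n,o);print(n,c[1].round(3),c[2].round(2).tolist())
    ims.append(cv2.resize(im,(400,300)));cv2.imwrite(f"pics/{n}0.png",im)
    t=vision.tip_of(n,"orange_knob_grip")
    for d in t[:3]:print(n,d,at_z(c,*d["point"],0.064).round(4))
    for th in ["orange_knob","blue_knob"]:
        for d in vision.cut_out(n,th)[:2]:print(n,th,d["confidence"],d["rect"])
ims.append(ims[0]*0)
cv2.imwrite("pics/all.png",np.vstack([np.hstack(ims[:2]),np.hstack(ims[2:])]))
E
```

```text
scene [ 0.02  -0.408  0.558] [[0.72, 0.36, -0.59], [-0.69, 0.39, -0.61], [0.01, 0.85, 0.53]]
scene {'point': [224.8, 270.5], 'confidence': 0.85} [0.5434 0.2533 0.064 ]
scene orange_knob 0.9 [257.2, 213.1, 281.3, 243.3]
scene blue_knob 0.97 [348.3, 282.5, 382.9, 318.0]
side [0.316 0.765 0.61 ] [[-0.94, 0.2, -0.27], [-0.34, -0.6, 0.73], [-0.02, 0.78, 0.63]]
side {'point': [287.5, 299.3], 'confidence': 0.86} [0.5371 0.2554 0.064 ]
side orange_knob 0.84 [287.5, 280.6, 312.9, 306.7]
side blue_knob 0.56 [336.1, 210.7, 358.1, 234.5]
wrist [0.601 0.082 0.374] [[1.0, -0.0, 0.0], [-0.0, 0.95, 0.32], [-0.0, -0.32, 0.95]]
wrist blue_knob 0.8 [196.6, 169.8, 257.5, 230.5]
```

View pics/all.png

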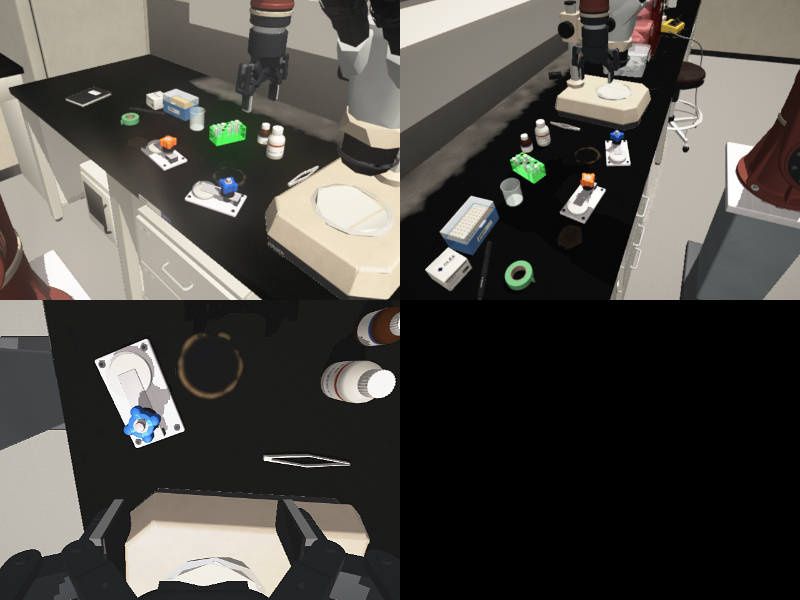

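The scene and side views agree: the orange knob is at about (0.54, 0.254), i.e. (168,142) in the scene tile and (587,180) in the side tile. The wrist view shows only the blue knob, at (140,424) in the tile. I'll move above the orange knob.

```bash
python3 -m crank '[{"linear":[0.04,-0.01,0],"twist":0,"hand":0.085},{"linear":[0.08,-0.02,0],"twist":0,"hand":0.085},{"linear":[0.12,-0.03,0],"twist":0,"hand":0.085},{"linear":[0.16,-0.04,0],"twist":0,"hand":0.085},{"linear":[0.2,-0.05,0],"twist":0,"hand":0.085},{"linear":[0.23,-0.06,0],"twist":0,"hand":0.085},{"linear":[0.24,-0.06,0],"twist":0,"hand":0.085},{"linear":[0.24,-0.06,0],"twist":0,"hand":0.085},{"linear":[0.24,-0.06,0],"twist":0,"hand":0.085}]' 40
cat > look.py <<'E'
from h import *
import sys
o=manip.get_obs();im=vision.camera("wrist");c=cam("wrist",o);z=float(sys.argv[2])
print(o["clock"],np.round(o["position"],4),np.round(o["qpos"],3))
for d in vision.tip_of("wrist","orange_knob_grip")[:2]:print(d,at_z(c,*d["point"],z).round(4))
a=vision.cut_out("wrist","orange_knob")[:1]
for d in a:
    m=d["region"].astype(np.uint8);M=cv2.moments(m,True);print(d["confidence"],d["rect"],M["m10"]/M["m00"],M["m01"]/M["m00"])
    # lobe angle: rectify region on plane z+0.01 and take 4th harmonic (second-moment-weighted)
    r,cc=np.nonzero(m);P=np.array([at_z(c,i,j,z+.01)[:2] for i,j in zip(r,cc)])
    x,y=at_z(c,*vision.tip_of("wrist","orange_knob_grip")[0]["point"],z)[:2];ctr=P.mean(0)
    for q in (ctr,np.array([x,y])):
        w=(P-q)@[1,1j];h=(np.abs(w)**4*np.exp(4j*np.angle(w))).sum();print("center",q.round(4),"lobe yaw world ccw",(np.angle(h)/4).round(3))
cv2.imwrite(f"pics/{sys.argv[1]}.png",im)
E
python3 look.py w1 0.064
```

```text
clock: 1.45
position: [0.5401, 0.24, 0.2312]
ee_rot: [0.707, 0.707, -0.0, 0.0]
contact_force: [0.3, -0.8, -0.5]
gripper_width: 0.0848
1.45 [0.5401 0.24   0.2312] [ 0.197  0.077  0.068  1.562 -0.     1.767]
{'point': [194.7, 321.4], 'confidence': 0.98} [0.5379 0.2544 0.064 ]
0.87 [292.3, 166.8, 350.2, 224.1] 320.82363977485926 195.62898686679173
center [0.5376 0.2558] lobe yaw world ccw -0.56
center [0.5379 0.2544] lobe yaw world ccw -0.558
```

View pics/w1.png

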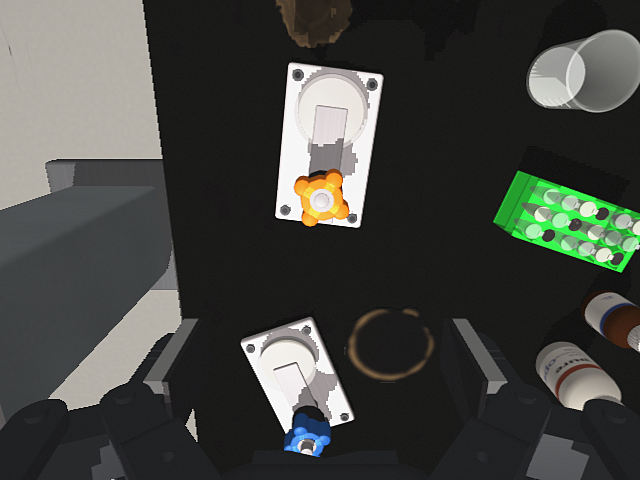

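The wrist view shows the orange star at (322,199), with lobes at about -32° and 58° in world yaw. That agrees with the moment fit of -0.56. The blue knob is far away, at (307,447). I'll twist +0.56, descend to about 0.12 and look again.

```bash
python3 -m crank '[{"linear":[0.007,-0.001,0.025],"twist":0.12,"hand":0.085},{"linear":[0.0145,-0.002,0.055],"twist":0.24,"hand":0.085},{"linear":[0.0145,-0.002,0.085],"twist":0.36,"hand":0.085},{"linear":[0.0145,-0.002,0.105],"twist":0.48,"hand":0.085},{"linear":[0.0145,-0.002,0.11],"twist":0.56,"hand":0.085},{"linear":[0.0145,-0.002,0.11],"twist":0.56,"hand":0.085},{"linear":[0.0145,-0.002,0.11],"twist":0.56,"hand":0.085}]'
python3 look.py w2 0.064
```

```text
clock: 2.23
position: [0.5383, 0.2537, 0.1214]
ee_rot: [0.875, 0.485, -0.0, 0.0]
contact_force: [-0.7, 0.5, -0.2]
gripper_width: 0.0852
2.2333 [0.5383 0.2537 0.1214] [ 0.221  0.097 -0.109  1.364 -0.     2.35 ]
{'point': [266.0, 327.5], 'confidence': 0.7} [0.5399 0.2531 0.064 ]
0.6 [277.0, 221.6, 372.1, 317.3] 324.5764538430256 266.1974379829199
center [0.5406 0.2571] lobe yaw world ccw -0.561
center [0.5399 0.2531] lobe yaw world ccw -0.549
```

View pics/w2.png

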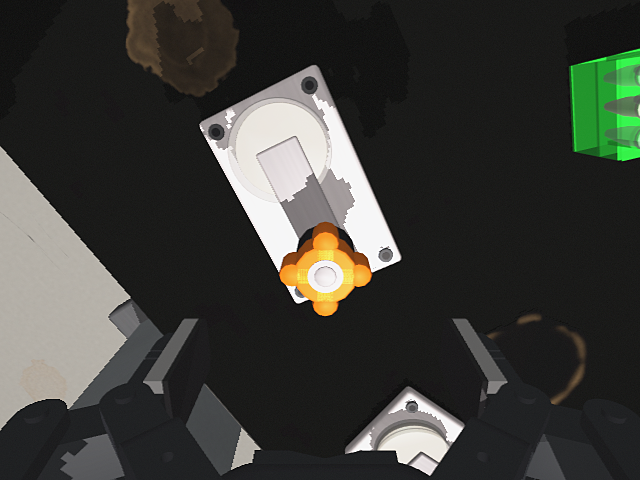

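Lobe ends sit at (288,273) and (363,273), symmetric between the fingers (midpoint x≈325), so the alignment is good. I'll descend and grip, with a +1 mm y correction.

```bash
python3 -m crank '[{"linear":[0.0003,0.001,0.025],"twist":0,"hand":0.085},{"linear":[0.0003,0.001,0.05],"twist":0,"hand":0.085},{"linear":[0.0003,0.001,0.07],"twist":0,"hand":0.085},{"linear":[0.0003,0.001,0.079],"twist":0,"hand":0.085},{"linear":[0.0003,0.001,0.079],"twist":0,"hand":0.07},{"linear":[0.0003,0.001,0.079],"twist":0,"hand":0.06},{"linear":[0.0003,0.001,0.079],"twist":0,"hand":0.05},{"linear":[0.0003,0.001,0.079],"twist":0,"hand":0.045},{"linear":[0.0003,0.001,0.079],"twist":0,"hand":0.04},{"linear":[0.0003,0.001,0.079],"twist":0,"hand":0.04}]' 25
python3 look.py w3 0.064; python3 -c "
from h import *
im=vision.camera('side');cv2.imwrite('pics/s3.png',cv2.resize(im[180:380,190:430],None,fx=2,fy=2));w=cv2.imread('pics/w3.png')
cv2.imwrite('pics/c3.png',np.hstack([cv2.resize(w,(400,300)),cv2.resize(im[200:350,220:420],(400,300),interpolation=2)]))"
```

```text
clock: 3.27
position: [0.5394, 0.2551, 0.0446]
ee_rot: [0.875, 0.485, 0.001, -0.0]
contact_force: [-5.8, 1.5, 6.8]
gripper_width: 0.0475
3.2667 [0.5394 0.2551 0.0446] [ 2.220e-01  1.430e-01 -2.010e-01  1.224e+00  1.000e-03  2.352e+00]
{'point': [355.9, 321.6], 'confidence': 0.72} [0.5375 0.2536 0.064 ]
0.77 [252.0, 284.3, 393.9, 431.2] 324.27562072987837 352.0370771538077
center [0.5425 0.2598] lobe yaw world ccw -0.553
center [0.5375 0.2536] lobe yaw world ccw -0.586
```

View pics/c3.png

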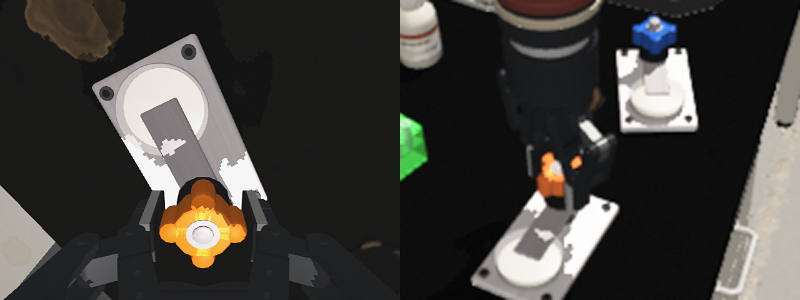

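Both pads hold opposite lobes at 47.5 mm, at (160,232) and (245,232) in the wrist tile. I'll turn back by 0.7.

```bash
python3 -m crank '[{"linear":[0,0,0],"twist":-0.1,"hand":0.04},{"linear":[0,0,0],"twist":-0.2,"hand":0.04},{"linear":[0,0,0],"twist":-0.3,"hand":0.04},{"linear":[0,0,0],"twist":-0.4,"hand":0.04},{"linear":[0,0,0],"twist":-0.5,"hand":0.04},{"linear":[0,0,0],"twist":-0.6,"hand":0.04},{"linear":[0,0,0],"twist":-0.7,"hand":0.04},{"linear":[0,0,0],"twist":-0.7,"hand":0.04}]'
python3 -c "
from h import *
o=manip.get_obs();print(np.round(o['torque'],3),np.round(o['position'],4),np.round(o['contact_force'],1),2*np.arctan2(o['ee_rot'][1],o['ee_rot'][0]))"
```

```text
clock: 4.18
position: [0.5373, 0.2554, 0.0428]
ee_rot: [0.653, 0.757, -0.0, -0.002]
contact_force: [-8.9, 5.0, -1.1]
gripper_width: 0.0473
[ 1.044  1.722 -0.003] [0.5373 0.2554 0.0428] [-8.9  5.  -1.1] 1.7185126766445127
```

Turned 0.7. The vertical preload has gone, which suggests it is free. I'll go down 8 mm with it.

```bash
python3 -m crank '[{"linear":[0,0,0.002],"twist":0,"hand":0.04},{"linear":[0,0,0.004],"twist":0,"hand":0.04},{"linear":[0,0,0.004],"twist":0,"hand":0.04}]'
python3 -m crank '[{"linear":[0,0,0.002],"twist":0,"hand":0.04},{"linear":[0,0,0.004],"twist":0,"hand":0.04},{"linear":[0,0,0.004],"twist":0,"hand":0.04}]'
```

```text
clock: 4.43
position: [0.5373, 0.2554, 0.0384]
ee_rot: [0.655, 0.755, -0.0, -0.002]
contact_force: [-7.2, 5.1, -1.6]
gripper_width: 0.0477
clock: 4.68
position: [0.5375, 0.2555, 0.0368]
ee_rot: [0.655, 0.755, -0.0, -0.001]
contact_force: [-16.7, 2.5, 15.6]
gripper_width: 0.0475
```

Resistance came 7.8 mm below the original grip height, which matches the seated drop. I'll open to relieve the side load and check by eye.

```bash
python3 -m crank '[{"linear":[0,0,-0.001],"twist":0,"hand":0.05},{"linear":[0,0,-0.001],"twist":0,"hand":0.065},{"linear":[0,0,-0.001],"twist":0,"hand":0.075},{"linear":[0,0,-0.001],"twist":0,"hand":0.075},{"linear":[0,0,-0.001],"twist":0,"hand":0.075}]'
python3 look.py w4 0.056; python3 -c "
from h import *
w=cv2.imread('pics/w4.png');im=vision.camera('side');P=[]
for n in ['side','scene']:
    vision.camera(n)
    for d in vision.tip_of(n,'orange_knob_grip')[:1]:print(n,d,at_z(cam(n),*d['point'],.056).round(4)); P.append((cam(n),d['point']))
if len(P)==2:
    (o1,d1),(o2,d2)=[ray(c,*p) for c,p in P]
    s=np.linalg.lstsq(np.c_[d1,-d2],o2-o1,rcond=None)[0];print('tri',(o1+s[0]*d1).round(4),(o2+s[1]*d2).round(4))
cv2.imwrite('pics/c4.png',np.hstack([cv2.resize(w,(400,300)),cv2.resize(im[200:350,220:420],(400,300),interpolation=2)]))"
```

```text
clock: 5.1
position: [0.5396, 0.2542, 0.0359]
ee_rot: [0.656, 0.755, 0.0, 0.0]
contact_force: [-0.3, 1.1, 0.3]
gripper_width: 0.0751
5.1 [0.5396 0.2542 0.0359] [ 0.221  0.151 -0.21   1.209 -0.     1.652]
{'point': [353.8, 317.6], 'confidence': 0.8} [0.5378 0.2528 0.056 ]
0.8 [245.1, 278.2, 389.1, 426.4] 318.1360116999312 347.5225395732966
center [0.537  0.2615] lobe yaw world ccw 0.146
center [0.5378 0.2528] lobe yaw world ccw 0.114
side {'point': [291.3, 298.6], 'confidence': 0.73} [0.538  0.2572 0.056 ]
scene {'point': [229.2, 268.5], 'confidence': 0.91} [0.5394 0.2544 0.056 ]
tri [0.5387 0.2557 0.0544] [0.5401 0.2553 0.0553]
```

View pics/c4.png

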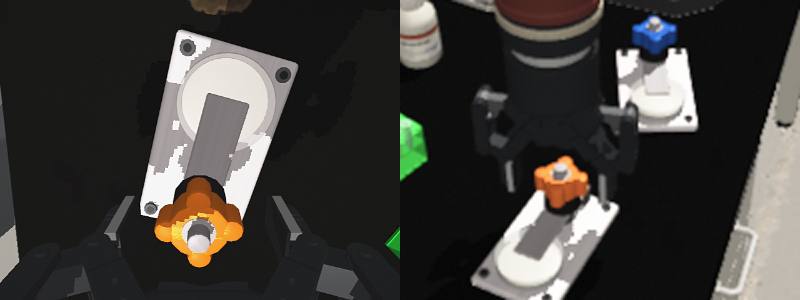

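It has dropped: the stud stands well clear of the knob at (198,240) in the wrist tile, and triangulated z is about 0.055. Both knobs look undisturbed otherwise. I'll regrip, recentred about -2 mm in y, and turn forwards.

```bash
python3 -m crank '[{"linear":[0.001,-0.002,0],"twist":0,"hand":0.065},{"linear":[0.001,-0.002,0],"twist":0,"hand":0.055},{"linear":[0.001,-0.002,0],"twist":0,"hand":0.045},{"linear":[0.001,-0.002,0],"twist":0,"hand":0.04},{"linear":[0.001,-0.002,0],"twist":0,"hand":0.04},{"linear":[0.001,-0.002,0],"twist":0,"hand":0.04}]' 30
python3 -m crank '[{"linear":[0,0,0],"twist":0.1,"hand":0.04},{"linear":[0,0,0],"twist":0.2,"hand":0.04},{"linear":[0,0,0],"twist":0.3,"hand":0.04},{"linear":[0,0,0],"twist":0.4,"hand":0.04},{"linear":[0,0,0],"twist":0.5,"hand":0.04},{"linear":[0,0,0],"twist":0.6,"hand":0.04},{"linear":[0,0,0],"twist":0.7,"hand":0.04},{"linear":[0,0,0],"twist":0.8,"hand":0.04},{"linear":[0,0,0],"twist":0.9,"hand":0.04},{"linear":[0,0,0],"twist":0.9,"hand":0.04}]'
cat > st.py <<'E'
from h import *
o=manip.get_obs();print(np.round(o['torque'],3),np.round(o['contact_force'],1),'yaw',2*np.arctan2(o['ee_rot'][1],o['ee_rot'][0]),o['qpos'][5])
E
python3 st.py
```

```text
clock: 6.05
position: [0.5371, 0.2551, 0.0355]
ee_rot: [0.656, 0.755, 0.0, 0.0]
contact_force: [0.1, 0.2, 2.3]
gripper_width: 0.0475
clock: 6.88
position: [0.5392, 0.2545, 0.036]
ee_rot: [0.92, 0.391, 0.002, 0.001]
contact_force: [8.9, -2.2, -0.7]
gripper_width: 0.0472
[-0.336 -1.734 -0.011] [ 8.9 -2.2 -0.7] yaw 0.803672147056821 2.56054552503959
```

```bash
python3 -m crank '[{"linear":[0,0,0],"twist":0.06,"hand":0.04},{"linear":[0,0,0],"twist":0.12,"hand":0.04},{"linear":[0,0,0],"twist":0.12,"hand":0.04}]'; python3 st.py
python3 -m crank '[{"linear":[0,0,0],"twist":0.04,"hand":0.04},{"linear":[0,0,0],"twist":0.08,"hand":0.04},{"linear":[0,0,0],"twist":0.08,"hand":0.04}]'; python3 st.py
```

```text
clock: 7.13
position: [0.5394, 0.2542, 0.0362]
ee_rot: [0.942, 0.336, 0.002, 0.001]
contact_force: [9.3, -2.8, -1.5]
gripper_width: 0.047
[-0.55  -1.852 -0.018] [ 9.3 -2.8 -1.5] yaw 0.6860240302893655 2.677989514359057
clock: 7.38
position: [0.5395, 0.2541, 0.0362]
ee_rot: [0.954, 0.299, 0.002, 0.001]
contact_force: [9.8, -3.6, -2.2]
gripper_width: 0.0473
[-0.683 -1.872 -0.04 ] [ 9.8 -3.6 -2.2] yaw 0.6071309851027679 2.7567598560945754
```

```bash
python3 -m crank '[{"linear":[0,0,0],"twist":0.04,"hand":0.04},{"linear":[0,0,0],"twist":0.08,"hand":0.04},{"linear":[0,0,0],"twist":0.08,"hand":0.04}]'; python3 st.py
python3 look.py w5 0.056
```

```text
clock: 7.63
position: [0.5397, 0.254, 0.0363]
ee_rot: [0.965, 0.261, 0.002, 0.002]
contact_force: [10.6, -5.0, -1.2]
gripper_width: 0.0474
[-0.96  -2.118  1.256] [10.6 -5.  -1.2] yaw 0.5288271153900054 2.8351385009046877
7.6333 [0.5397 0.254  0.0363] [ 0.222  0.146 -0.214  1.205 -0.003  2.835]
{'point': [355.9, 326.4], 'confidence': 0.87} [0.5383 0.2525 0.056 ]
0.56 [252.3, 280.4, 400.0, 430.9] 325.54187806703817 351.1697579639025
center [0.5452 0.257 ] lobe yaw world ccw 0.57
center [0.5383 0.2525] lobe yaw world ccw 0.558
```

View pics/w5.png

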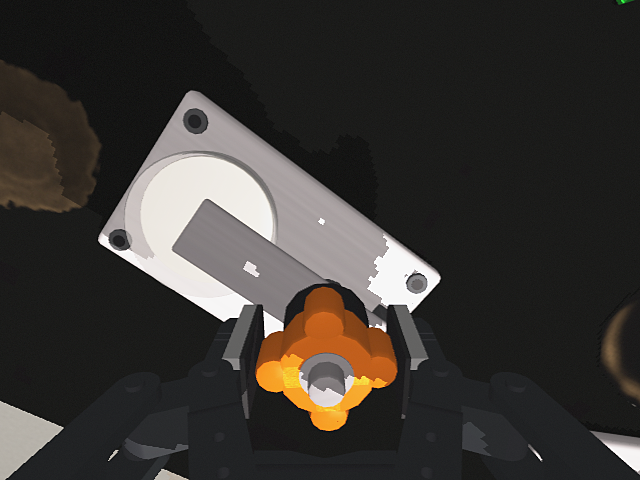

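The moment about z jumped to 1.26 N m, so it is at the stop. The knob is still down, with the stud protruding at (325,380). I'll relieve the twist slightly, open, lift and check.

```bash
python3 -m crank '[{"linear":[0,0,0],"twist":-0.04,"hand":0.04},{"linear":[0,0,0],"twist":-0.04,"hand":0.055},{"linear":[0,0,0],"twist":-0.04,"hand":0.07},{"linear":[0,0,0],"twist":-0.04,"hand":0.085},{"linear":[0,0,0],"twist":-0.04,"hand":0.085},{"linear":[0,0,-0.02],"twist":-0.04,"hand":0.085},{"linear":[0,0,-0.05],"twist":-0.04,"hand":0.085},{"linear":[0,0,-0.08],"twist":-0.04,"hand":0.085},{"linear":[0,0,-0.1],"twist":-0.04,"hand":0.085},{"linear":[0,0,-0.1],"twist":-0.04,"hand":0.085}]'
python3 st.py; python3 look.py w6 0.056; python3 -c "
from h import *
w=cv2.imread('pics/w6.png');P=[]
for n in ['side','scene']:
    im=vision.camera(n)
    if n=='side':s=im
    for d in vision.tip_of(n,'orange_knob_grip')[:1]: P.append((cam(n),d['point']))
if len(P)==2:
    (o1,d1),(o2,d2)=[ray(c,*p) for c,p in P]
    t=np.linalg.lstsq(np.c_[d1,-d2],o2-o1,rcond=None)[0];print('tri',(o1+t[0]*d1).round(4),(o2+t[1]*d2).round(4))
cv2.imwrite('pics/c6.png',np.hstack([cv2.resize(w,(400,300)),cv2.resize(s[200:350,220:420],(400,300),interpolation=2)]))"
```

```text
clock: 8.67
position: [0.5392, 0.2556, 0.1406]
ee_rot: [0.96, 0.281, 0.003, 0.0]
contact_force: [1.2, -0.1, 0.6]
gripper_width: 0.0845
[-0.022 -0.009  0.006] [ 1.2 -0.1  0.6] yaw 0.5706754067706327 2.7947062378634198
8.6667 [0.5392 0.2556 0.1406] [ 0.224  0.087 -0.085  1.392  0.     2.795]
{'point': [252.0, 331.0], 'confidence': 0.95} [0.5403 0.2517 0.056 ]
0.86 [285.9, 212.9, 370.8, 295.7] 327.0391995614035 251.92516447368422
center [0.5419 0.2556] lobe yaw world ccw 0.603
center [0.5403 0.2517] lobe yaw world ccw 0.614
tri [0.5377 0.2598 0.0535] [0.5406 0.259  0.0554]
```

View pics/c6.png

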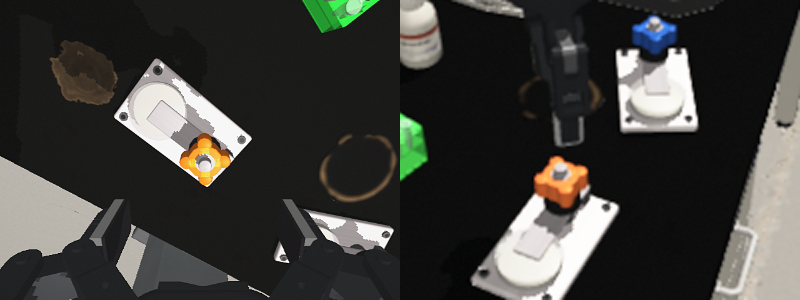

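The knob is down (z≈0.054), at about 0.8 rad by lobe yaw, released, and the robot is clear. The blue knob is unchanged. Handing in.

```bash
python3 -c "
from bench import manip;print(manip.close_job())"
```

```text
the job is handed in; nothing more can be done
None
```

The job is handed in after about 8.8 s of the 32 s allowed. No verdict is reported, so success rests on my own checks below.

**What I did:** I pinched two opposite lobes of the orange knob and turned it back 0.7 rad. I then followed it down about 8 mm, let go and gripped it again lower down. From there I turned it forwards about 1.18 rad until it stopped, eased back about 0.04 rad, opened the fingers and lifted clear.

**Last checks:**
- **Drop:** the knob is down. Its stud stands clear above it in the pictures, and two cameras put its grip point 53–55 mm above the bench (56 mm expected, 64 mm before).
- **Turn:** the moment jumped to 1.26 N m at the forward stop. The lobes point to roughly 0.8 rad, short of the 0.85 stop and past the 0.65 needed. I inferred the joint angle from the pictures and the stop, as there is no direct reading.
- **Release:** the fingers were open and clear, with contact force about 1 N, which is noise level.
- **Blue knob:** the arm never went near it, and it looks unchanged by eye; I didn't measure its angle.
- **Disagreement:** the position estimates for the orange knob differed by a few mm between cameras. That only produced a mild side load in the grip, 17 N at most.

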